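Hang the masking frame on the register pins and latch it

ROBOT

A 7-joint arm with a two-finger parallel gripper is mounted at the origin on the work surface. World frame = base frame: x ahead of the robot, y to its left, z up, the work surface at z = 0. Lengths are in m, angles in rad, forces in N, time in s.
With the tool pointing down it reaches from about 0.4 to 0.85 m from the base axis. Payload 10.4 kg.
Tool frame: the origin (TCP) lies between the finger pads; the fingertips stand 11 mm ahead of it and the grasp point (between the pads) lies 8 mm behind it; z points along the fingers, y is the direction in which the jaws open and shut (so a half turn about z gives the same grasp; the last joint's range is limited). The gripper opens to 87 mm and grips with 3 to 60 N. Pads are 19 mm wide; open, the fingers measure 117 mm over their backs; the gripper's body (75 mm by 190 mm) begins 51 mm behind the grasp point.
Start: joints at [-1.171, 0.332, -0.065, 1.46, 0.022, 1.35, -0.088], TCP at [0.256, 0.57, 0.208] pointing down, gripper open.
Joint ranges: [-2.6, 2.6], [-0.5, 2.12], [-1.47, 1.34], [0.16, 2.42], [-1.27, 4.41], [0.06, 2.06], [-2.6, 2.6]. Speed limits (rad/s): [2.22, 2.22, 2.79, 2.79, 3.14, 3.14, 3.14].

INTERFACE

Orientations are given as a unit quaternion [x, y, z, w].
In Python, from bench import r, eyes gives the robot as it stands.
- The arm moves only by the shell command python3 -m inch 'ROWS' [FORCE]. ROWS is a JSON object of lists of equal length, an entry for each row: "translation": the shift along the world's x, y, z scaled (see below), a list of three; "rot": the turn, a rotation vector about the world's x, y, z scaled (see below), a list of three; "jaw": the finger opening in mm, from 0 to 87. In form: {"translation": [[tx, ty, tz], ...], "rot": [[ax, ay, az], ...], "jaw": [jaw, ...]}. A call has 1 to 20 rows; each row is the pose to reach, as a shift and turn from the pose measured when the call began; what a row does not reach only later rows make up. The controller multiplies each number of a shift by 100 mm and each number of a turn by 60 degrees. A row lasts 1/10 s, in which the tool goes at most 50 mm and 8.59 degrees, less where a joint would pass 70% of its speed; a pose out of reach is approached as far as the arm can. A call with a number of a shift or a turn outside -1 to 1 is refused whole. A call with a gripper value outside its range is refused whole. The fingers move at their own pace and stop on an object; FORCE is the grip in N (left out, the last holds). Time passes only in rows, so rows that repeat a pose let the fingers close. It gives the time, the measured TCP pose, the force and the opening at its end, in the units of the state.
- r.read_state(): the state, without advancing time (a new reading comes with each control period).
- eyes.camera(name): name is "scene" or "side" or "wrist"; returns the picture (384x512x3 uint8, blue, green, red); there is no depth.
- eyes.calibration(name): a dict with "fx", "fy", "cx", "cy" (pixels), "R" (3x3) and "t" (3): a world point X has camera coordinates R X + t; the wrist camera has in their place "hand_eye" (4x4, takes a point from camera to tool coordinates, whose origin is the TCP and whose axes are the flange's). Camera axes: x right, y down, z forward; pixel columns grow to the right and rows downward; lengths in m; the calibration is good to about 2 mm. A picture is of the moment at which its call begins: read the wrist's pose just before it. calibration takes no time and is no camera call.
- r.close_job(): hands the job in, once; it reports no verdict.
The state is a dict: "time": time; "joint_positions": joint angles; "joint_vel": joint speeds; "joint_torque": joint torques, N m; "ee_pos": TCP position; "eef_rot": TCP orientation; "ft_force": force on the tool from outside, world axes, zero at the start; "torque": the same for the moment, N m; "width": finger opening in m.
Only numpy, scipy, OpenCV 4.12 (cv2) and the standard library are available. Lean on these libraries where they do the work, as an engineer would, in place of code of your own. Each camera call takes 0.05 s, during which the arm holds its last target. There are 200 camera calls.

TASK

Pick up the aluminium masking frame by its wooden grip and lower it onto the green printing board so that both steel register pins pass through its two end holes and it lies flush on the board; feel for the pins gently, never forcing or dropping the frame onto them. Then swing the brass catch by its red post square over the frame's near rail and let go, leaving the ink bottle, stamp and toy block undisturbed.

Things in the scene. Friction and masses are not known exactly. Their poses are not given: they have to be found in the camera images.
- frame: Loose masking frame of 5 mm aluminium, 130 mm (x) by 200 mm (y), about 0.26 kg, lying flat; two open windows along y, a crossbar between. Each end rail (30 mm wide) has a round through hole 9.2 mm in diameter, at x = 0, y = -85 and +85 mm. Origin: middle of its underside; z up. It is the same both ways round (half turn about z).
- frame_grip (a point): Centre of the frame's wooden grip bar, which stands on the middle of the crossbar: 16 mm thick (x), 70 mm long (y), 36 mm high. 23 mm above the frame's underside, 18 mm below the grip's top; axes as the frame.
- jig: Dark green printing board screwed to the table, 12 mm thick, from x = -110 mm (near side, with the catch) to +80 mm, y = -125 to +125 mm. Origin on the table under the middle of the black groove, which runs along y. The groove holds a flush steel bar with two upright steel pins, 170 mm apart along y. Blue and yellow cards lie either side of it.
- board_mark (a point): Middle of the groove at the board's top face, axes as the board. The pin bar is locked by hand, parallel to the groove: the middle between the pins lies up to 5 mm from here in x and up to 5 mm in y, not measured, so feel for it. Pins: 8 mm in diameter, 14 mm high above the board (9 mm straight, then a 5 mm taper to a flat tip 6.4 mm wide). Flush, frame_grip is 23 mm above this level.
- catch (a joint): Angle (rad) of the brass swing catch on its upright pivot; clockwise from above as it grows; stiff (about 1.5 N at the post), stays where left. 0 = points to board +y and 40 degrees back to the near side; 0.70 = along board +y; 2.27 = square over the frame's near rail (board +x); stop at 2.4. Arm 5 mm thick, 13 wide, 36 long, passing 2 mm above a flush frame; a raised frame blocks it.
- catch_pivot (a point): Pivot axis of the catch, at board x = -90 mm, y = 0, at the middle of the arm's thickness, 21.5 mm above the table; axes as the board.
- catch_post (a point): Middle of the red upright round post on the catch arm, 30 mm out from the pivot axis: 10 mm in diameter, 30 mm high, from the arm's top (24 mm above the table) to 54 mm above the table; this point is 39 mm above the table. Its x axis points outwards along the arm.
- ink_bottle_mid (a point): Bystander: centre of the blue ink bottle standing upright, 38 mm in diameter, 95 mm high.
- stamp_mid (a point): Bystander: centre of the wooden rubber stamp, 44 mm square, 36 mm high.
- toy_block_mid (a point): Bystander: centre of the wooden toy block with red faces, a 45 mm cube.
Not all that is in view belongs to the job. There is more than one size of the frame; the one meant has the size given above.

How it is judged:
On the way, in this order (a step that is already met when the one before it is completed fails the run):
1. the frame is lifted clear of the table (height (world z) of frame_grip above 0.07 m), for 0.2 s.
2. the frame lies flush on the board over both pins, the catch still clear of it (z of frame_grip in the frame of board_mark below 0.025 m and horizontal distance between frame_grip and board_mark below 0.009 m and angle between the y axis of frame_grip and the y axis of board_mark, either way round below 0.04 rad and angle between frame_grip's own z axis and vertical below 0.02 rad and value of joint catch below 1.4 rad), for 0.2 s.
At the end, for the whole second after the job is handed in: The frame lies flush on the board (within 2 mm of seated height, tilt under 0.02 rad), both pins through its holes (grip within 9 mm of the board mark, parallel within 0.04 rad); the catch is still, over the near rail, within 15 degrees of square (joint above 2.0 rad) (z of frame_grip in the frame of board_mark below 0.025 m and horizontal distance between frame_grip and board_mark below 0.009 m and angle between the y axis of frame_grip and the y axis of board_mark, either way round below 0.04 rad and angle between frame_grip's own z axis and vertical below 0.02 rad and value of joint catch above 2 rad and velocity of joint catch below 0.05 rad/s); the robot touches nothing.
It fails at once if the frame was forced or banged onto the board or pins (more than 50 N) (contact force between frame and jig above 50 N).
It fails at once if the frame was dropped onto the board or pins instead of being lowered (z of frame_grip in the frame of board_mark below 0.035 m and horizontal distance between frame_grip and board_mark below 0.03 m and linear speed of frame above 0.12 m/s).
It fails at once if the ink bottle was disturbed (distance of ink_bottle_mid from where it was at the start of the episode above 0.015 m or angle between ink_bottle_mid's own z axis and vertical above 0.3 rad).
It fails at once if the stamp was disturbed (distance of stamp_mid from where it was at the start of the episode above 0.015 m).
It fails at once if the toy block was disturbed (distance of toy_block_mid from where it was at the start of the episode above 0.015 m).
It also fails if it takes over 72 s, if anything falls off the work surface, if the arm or the gripper's body presses on something with over 40 N, if the wrist force passes 120 N, or if a joint passes its speed limit or range.

## Working session

There is one attempt and no reset: what is moved stays moved. The work goes in short steps, Python scripts to look and compute and a shell command to move; the robot and the scene stay as the last step left them, time stands still between calls to the robot, and variables do not carry over. Pictures are saved under pics/ and viewed, about 8 in all and at most 12, crops included, and the job is handed in when it is done.

```bash
ls; mkdir -p pics; python3 - <<'E'
from bench import r,eyes
import cv2,numpy as np
s=r.read_state();print(s['time'],s['ee_pos'],s['eef_rot'],s['ft_force'],s['width'])
a=eyes.camera('scene');b=eyes.camera('side')
cv2.imwrite('pics/scene0.png',a);cv2.imwrite('pics/side0.png',b)
for n in('scene','side','wrist'):print(n,eyes.calibration(n))
E
```

```text
pics
0.0 [0.25630662 0.56959805 0.20684891] [ 2.09835505e-01  9.77736454e-01 -6.88583075e-04 -1.14875877e-04] [ 0.36619737 -0.6460863  -0.46734008] 0.08688913795437053
scene {'fx': 430.3254877189481, 'fy': 430.3254877189481, 'cx': 264.303256102275, 'cy': 195.58360611050256, 'R': array([[-0.85324714,  0.52135534,  0.01256718],
       [ 0.39995308,  0.66964545, -0.6257895 ],
       [-0.33467426, -0.52892682, -0.77989074]]), 't': array([ 0.4634841 , -0.20453877,  1.36269458])}
side {'fx': 484.54711206996166, 'fy': 484.54711206996166, 'cx': 254.94396801525278, 'cy': 186.5440181752956, 'R': array([[ 0.68892317, -0.72456117, -0.01989926],
       [-0.46212993, -0.41791854, -0.78216368],
       [ 0.55840916,  0.54804672, -0.62275517]]), 't': array([-0.36006712,  0.32574853,  1.14833511])}
wrist {'fx': 287.3649160282317, 'fy': 287.3649160282317, 'cx': 250.0742840318968, 'cy': 187.78290212529245, 'hand_eye': array([[ 3.46405114e-04, -9.57903649e-01, -2.87089672e-01,
         7.91891828e-02],
       [ 9.99999169e-01,  6.88407274e-04, -1.09033185e-03,
        -1.78214901e-04],
       [ 1.24206748e-03, -2.87089055e-01,  9.57903091e-01,
        -1.75287826e-01],
       [ 0.00000000e+00,  0.00000000e+00,  0.00000000e+00,
         1.00000000e+00]])}
```

View pics/scene0.png

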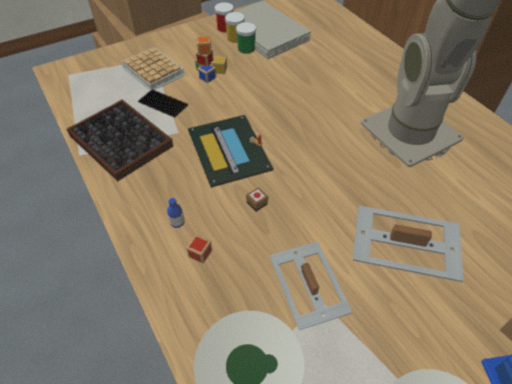

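View pics/side0.png

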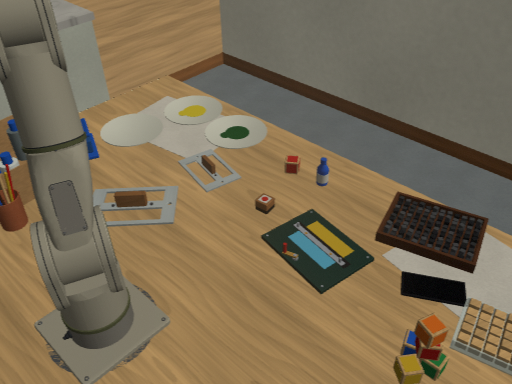

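Scene view: two frames, A at (310,283) and B at (410,240). The board is at (230,150) with the catch post at (258,140). The stamp is at (257,199), the bottle at (175,213) and the block at (200,248). Next I'll measure both frames and the board by rectifying onto their planes.

```bash
cat > h.py <<'E'
import numpy as np,cv2
from bench import r,eyes
from scipy.spatial.transform import Rotation as Ro
def cam(name,s=None):
    c=eyes.calibration(name);K=np.array([[c['fx'],0,c['cx']],[0,c['fy'],c['cy']],[0,0,1]])
    if name!='wrist': return K,np.array(c['R']),np.array(c['t'])
    T=np.eye(4);T[:3,:3]=Ro.from_quat(s['eef_rot']).as_matrix();T[:3,3]=s['ee_pos']
    M=np.linalg.inv(T@c['hand_eye']);return K,M[:3,:3],M[:3,3]
def ray(C,uv,z):
    K,R,t=C;uv=np.atleast_2d(np.array(uv,float));d=(np.linalg.inv(K)@np.c_[uv,np.ones(len(uv))].T).T@R;o=-R.T@t
    return o+d*((z-o[2])/d[:,2])[:,None]
def proj(C,P):
    K,R,t=C;p=(K@(R@np.atleast_2d(P).T+t[:,None])).T;return p[:,:2]/p[:,2:]
def rectify(img,C,z,x0,x1,y0,y1,ppm=2000):
    "top view at height z: column = (x-x0)*ppm, row=(y1-y)*ppm"
    W=np.array([[x0,y1,z],[x1,y1,z],[x1,y0,z],[x0,y0,z]]);q=np.float32([[0,0],[(x1-x0)*ppm,0],[(x1-x0)*ppm,(y1-y0)*ppm],[0,(y1-y0)*ppm]])
    H=cv2.getPerspectiveTransform(np.float32(proj(C,W)),q)
    return cv2.warpPerspective(img,H,(int(q[2,0]),int(q[2,1])))
E
python3 - <<'E'
from h import *
for n in('scene','side'):
    im=cv2.imread(f'pics/{n}0.png');C=cam(n);hsv=cv2.cvtColor(im,cv2.COLOR_BGR2HSV)
    boxes={'scene':{'A':(268,240,352,330,.005),'B':(350,203,466,282,.005),'jig':(185,112,275,188,.012)},'side':{'A':(176,144,242,192,.005),'B':(96,182,182,228,.005),'jig':(258,205,376,293,.012)}}[n]
    for k,(a,b,c,d,z) in boxes.items():
        m=np.zeros(im.shape[:2],np.uint8);sub=hsv[b:d,a:c]
        m[b:d,a:c]=((sub[...,2]<75) if k=='jig' else ((sub[...,1]<60)&(sub[...,2]>90)))*255
        cs,_=cv2.findContours(m,cv2.RETR_EXTERNAL,cv2.CHAIN_APPROX_NONE);ct=max(cs,key=cv2.contourArea)[:,0]
        P=ray(C,ct,z)[:,:2]
        print(n,k,cv2.minAreaRect(np.float32(P*1000)))
    def blob(cond,box):
        a,b,c,d=box;m=np.zeros(im.shape[:2],bool);m[b:d,a:c]=cond[b:d,a:c];ys,xs=np.nonzero(m);return xs.mean(),ys.mean(),len(xs)
    H,S,V=cv2.split(hsv)
    red=((H<8)|(H>172))&(S>150)
    pb={'scene':(245,128,268,152),'side':(278,236,298,262)}[n];print('post',blob(red,pb))
    px={'scene':{'stamp':(257,199),'bottle':(176,225),'block':(200,255)},'side':{'stamp':(264,207),'bottle':(322,184),'block':(292,168)}}[n]
    for k,v in px.items():print(k,ray(C,v,.01)[0].round(3))
    u=blob(red,pb);print('post w',ray(C,u[:2],.039)[0].round(3))
a=cv2.imread('pics/scene0.png')[195:335,265:470];cv2.imwrite('pics/crop1.png',cv2.resize(a,None,fx=3.5,fy=3.5,interpolation=cv2.INTER_CUBIC))
E
```

```text
scene A ((587.6491088867188, 281.91192626953125), (234.49563598632812, 141.66357421875), 73.91891479492188)
scene B ((300.8589172363281, 302.94671630859375), (176.61026000976562, 266.1866149902344), 45.982566833496094)
scene jig ((536.7188110351562, -216.00509643554688), (251.81893920898438, 185.38844299316406), 79.6276626586914)
post (np.float64(259.1666666666667), np.float64(137.91666666666666), 12)
stamp [ 0.562 -0.007  0.01 ]
bottle [ 0.786 -0.041  0.01 ]
block [0.772 0.072 0.01 ]
post w [ 0.45  -0.183  0.039]
side A ((586.5460205078125, 289.505859375), (271.5203552246094, 233.85873413085938), 43.7781867980957)
side B ((300.763671875, 301.014892578125), (182.0430908203125, 259.79205322265625), 47.27432632446289)
side jig ((529.7171630859375, -221.1996612548828), (254.561767578125, 193.9569549560547), 79.57140350341797)
post (np.float64(284.57575757575756), np.float64(247.0), 33)
stamp [ 0.559 -0.004  0.01 ]
bottle [ 0.763 -0.064  0.01 ]
block [0.765 0.061 0.01 ]
post w [ 0.452 -0.176  0.039]
```

View pics/crop1.png

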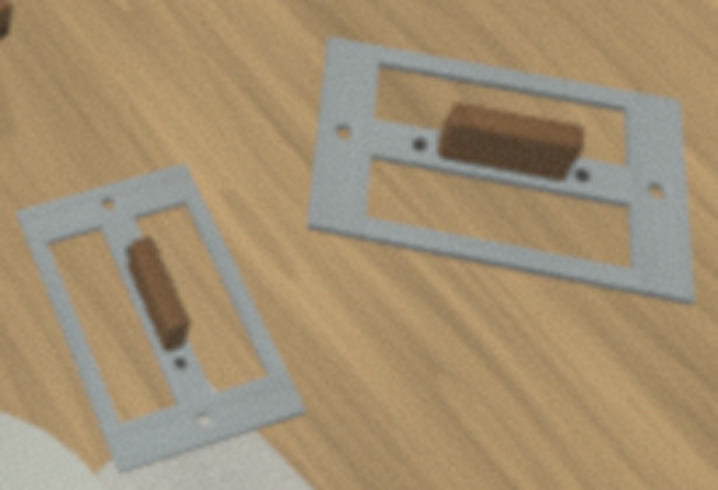

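A, scene (310,283), and B, scene (410,240), are the two candidates. B measures about 177 x 263 mm, so it is too big. I'll check A from its corners and holes in the crop: holes (108,203) and (205,421), corners (20,212), (188,166), (303,410) and (120,470).

```bash
python3 - <<'E'
from h import *
C=cam('scene')
f=lambda q:np.array(q)/3.5+[265,195]-.35
c=ray(C,f([(20,212),(188,166),(303,410),(120,470)]),.005)[:,:2]
h=ray(C,f([(108,203),(205,421)]),.005)[:,:2]
print(c.round(3),[np.linalg.norm(c[i]-c[i-1]).round(3) for i in range(4)],c.mean(0))
print(h,np.linalg.norm(h[0]-h[1]),h.mean(0),np.degrees(np.arctan2(*(h[1]-h[0])[::-1])))
s=r.read_state();print(Ro.from_quat(s['eef_rot']).as_matrix().round(3))
# jig pins ends/groove: direction and post angle estimates
E
```

```text
[[0.623 0.159]
 [0.498 0.189]
 [0.544 0.379]
 [0.668 0.351]] [np.float64(0.197), np.float64(0.128), np.float64(0.196), np.float64(0.127)] [0.58309996 0.26939015]
[[0.56513141 0.18485419]
 [0.60271217 0.35221833]] 0.17153153449937392 [0.58392179 0.26853626] 77.34443861305228
[[-0.912  0.41  -0.   ]
 [ 0.41   0.912 -0.001]
 [-0.    -0.001 -1.   ]]
```

A is confirmed: sides 128 x 197 mm and holes 171 mm apart. Its centre is (0.583, 0.269) with the long axis at 77°, so I'm moving above it.

```bash

python3 -m inch '{"translation":[[0.41,-0.37,0],[0.82,-0.75,0],[0.82,-0.75,0]],"rot":[[0,0,-0.11],[0,0,-0.22],[0,0,-0.33]],"jaw":[87,87,87]}' &&
python3 -m inch '{"translation":[[0.41,-0.37,0],[0.82,-0.75,0],[0.82,-0.75,0]],"rot":[[0,0,-0.11],[0,0,-0.22],[0,0,-0.33]],"jaw":[87,87,87]}' &&
python3 -m inch '{"translation":[[0.41,-0.37,0],[0.82,-0.75,0],[0.82,-0.75,0]],"rot":[[0,0,-0.11],[0,0,-0.22],[0,0,-0.33]],"jaw":[87,87,87]}' &&
python3 -m inch '{"translation":[[0.41,-0.37,0],[0.82,-0.75,0],[0.82,-0.75,0],[0.82,-0.75,0],[0.82,-0.75,0]],"rot":[[0,0,-0.11],[0,0,-0.22],[0,0,-0.33],[0,0,-0.33],[0,0,-0.33]],"jaw":[87,87,87,87,87]}'
python3 - <<'E'
from h import *
s=r.read_state();im=eyes.camera('wrist');print(s['time'],s['ee_pos'],s['joint_positions'],Ro.from_quat(s['eef_rot']).as_matrix().round(3))
np.save('s1.npy',s,allow_pickle=True);cv2.imwrite('pics/w1.png',im)
E
```

```text
time: 0.4
ee_pos: [0.3439, 0.4897, 0.2068]
eef_rot: [0.381, 0.925, -0.001, 0.001]
ft_force: [0.4, 0.4, 0.7]
width: 0.0872
time: 0.7
ee_pos: [0.4302, 0.4098, 0.2066]
eef_rot: [0.539, 0.843, -0.002, 0.002]
ft_force: [0.5, -0.4, 0.2]
width: 0.087
time: 1.0
ee_pos: [0.516, 0.3293, 0.2065]
eef_rot: [0.68, 0.734, -0.003, 0.003]
ft_force: [-0.8, -0.0, -0.5]
width: 0.0871
time: 1.5
ee_pos: [0.5975, 0.2547, 0.2058]
eef_rot: [0.795, 0.606, -0.004, 0.002]
ft_force: [0.1, -0.2, 0.2]
width: 0.0875
1.5 [0.59754935 0.2546504  0.20583758] [-0.73782073  0.40070953  0.35486762  1.40402882 -0.13242158  1.36726821
 -0.64879311] [[ 0.264  0.964 -0.003]
 [ 0.964 -0.264 -0.008]
 [-0.009 -0.001 -1.   ]]
```

View pics/w1.png

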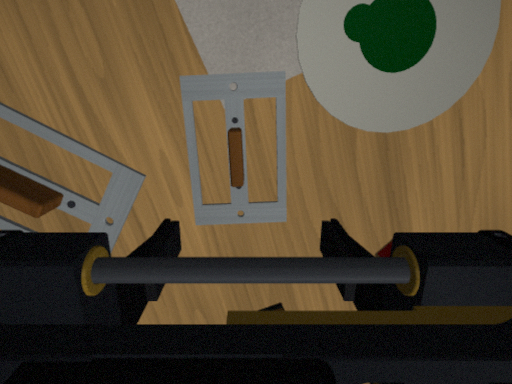

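The wrist view shows frame A, with its holes at about (233,87) and (240,213) and the grip at (236,158). The fingers are at rows 225 to 300.

```bash
python3 - <<'E'
from h import *
s=np.load('s1.npy',allow_pickle=True).item();C=cam('wrist',s);im=cv2.imread('pics/w1.png')
h=ray(C,[(233,87),(240,213)],.005)[:,:2];d=h[0]-h[1]
print(h,np.linalg.norm(d),h.mean(0),np.degrees(np.arctan2(d[1],d[0])))
hsv=cv2.cvtColor(im,cv2.COLOR_BGR2HSV);sub=hsv[110:200,222:250]
m=((sub[...,1]>120)&(sub[...,2]<150)&(sub[...,0]<15)).astype(np.uint8)
cs,_=cv2.findContours(m,0,1);c=max(cs,key=cv2.contourArea)[:,0]+[222,110]
print(cv2.boundingRect(np.int32(c)),cv2.minAreaRect(np.float32(ray(C,c,.041)[:,:2]*1000)))
g=h.mean(0);R=Ro.from_quat(s['eef_rot'])
a=np.radians(np.degrees(np.arctan2(d[1],d[0])));X=np.array([np.cos(a),np.sin(a),0]);Z=np.array([0,0,-1.]);T=np.c_[X,np.cross(Z,X),Z]
print('rot',(Ro.from_matrix(T)*R.inv()).as_rotvec()/np.radians(60),'tr',(g-s['ee_pos'][:2])*10)
E
```

```text
[[0.6014761  0.3508956 ]
 [0.56392837 0.18761596]] 0.16754125550909388 [0.58270224 0.26925578] 77.04943258488204
(229, 141, 11, 17) ((584.7499389648438, 281.9630432128906), (19.180587768554688, 11.89756965637207), 73.44202423095703)
rot [ 0.00784964 -0.00273254  0.03960878] tr [-0.14847117  0.14605374]
```

```bash

python3 -m inch '{"translation":[[-0.15,0.15,-0.4],[-0.15,0.15,-0.8],[-0.15,0.15,-1.0],[-0.15,0.15,-1.0],[-0.15,0.15,-1.0]],"rot":[[0.008,-0.003,0.04],[0.008,-0.003,0.04],[0.008,-0.003,0.04],[0.008,-0.003,0.04],[0.008,-0.003,0.04]],"jaw":[87,87,60,50,40]}' 30
python3 - <<'E'
from h import *
s=r.read_state();C=cam('wrist',s);im=eyes.camera('wrist');cv2.imwrite('pics/w2.png',im)
R=Ro.from_quat(s['eef_rot'])
a=np.radians(77.);X=np.array([np.cos(a),np.sin(a),0]);Z=np.array([0,0,-1.]);T=np.c_[X,np.cross(Z,X),Z]
print(s['ee_pos'],'rot',(Ro.from_matrix(T)*R.inv()).as_rotvec()/np.radians(60),'tr',(np.array([.5828,.2692,.021])-s['ee_pos'])*10)
print('grip ends',proj(C,[[.5828-.035*X[0]*1,.2692-.035*X[1],.041],[.5828+.035*X[0],.2692+.035*X[1],.041]]))
E
```

```text
time: 2.05
ee_pos: [0.5817, 0.2718, 0.1069]
eef_rot: [0.781, 0.625, 0.001, -0.0]
ft_force: [0.9, -0.2, 0.8]
width: 0.0703
[0.58170084 0.27183113 0.10685275] rot [-0.00128391  0.0004671  -0.00511088] tr [ 0.0109916  -0.02631132 -0.85852752]
grip ends [[251.89539807 233.22944656]
 [252.51446351 158.13421723]]
```

View pics/w2.png

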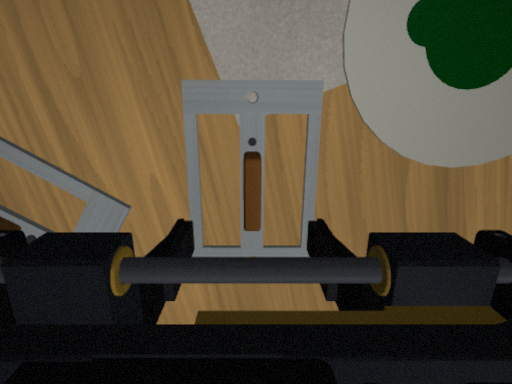

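The grip is centred between the fingers: column 252, rows 152 to 231 against a predicted 158 to 233. I'm descending, closing and lifting.

```bash

python3 -m inch '{"translation":[[0.01,0,-0.3],[0.01,0,-0.6],[0.01,0,-0.75],[0.01,0,-0.86],[0.01,0,-0.86],[0.01,0,-0.86],[0.01,0,-0.86],[0.01,0,-0.86],[0.01,0,-0.86],[0.01,0,-0.86],[0.01,0,-0.86]],"rot":[[0,0,0],[0,0,-0.005],[0,0,-0.005],[0,0,-0.005],[0,0,-0.005],[0,0,-0.005],[0,0,-0.005],[0,0,-0.005],[0,0,-0.005],[0,0,-0.005],[0,0,-0.005]],"jaw":[50,50,50,50,50,10,0,0,0,0,0]}' 40 &&
python3 -m inch '{"translation":[[0,0,0.1],[0,0,0.4],[0,0,0.8],[0,0,1.0],[0,0,1.0],[0,0,1.0]],"rot":[[0,0,0],[0,0,0],[0,0,0],[0,0,0],[0,0,0],[0,0,0]],"jaw":[0,0,0,0,0,0]}'
python3 - <<'E'
from h import *
s=r.read_state();im=eyes.camera('wrist');cv2.imwrite('pics/w3.png',im);np.save('s3.npy',s,allow_pickle=True)
print(s['ee_pos'],s['width'],Ro.from_quat(s['eef_rot']).as_matrix().round(4))
E
```

```text
time: 3.2
ee_pos: [0.5836, 0.2718, 0.022]
eef_rot: [0.783, 0.622, 0.002, -0.0]
ft_force: [-0.8, 0.1, 2.0]
width: 0.0152
time: 3.8
ee_pos: [0.5832, 0.2717, 0.1215]
eef_rot: [0.783, 0.622, 0.001, -0.0]
ft_force: [-0.9, -0.4, -3.4]
width: 0.0151
[0.5831611  0.27170717 0.12149289] 0.01507003408700446 [[ 0.2255  0.9742  0.0017]
 [ 0.9742 -0.2255  0.0021]
 [ 0.0024  0.0012 -1.    ]]
```

View pics/w3.png

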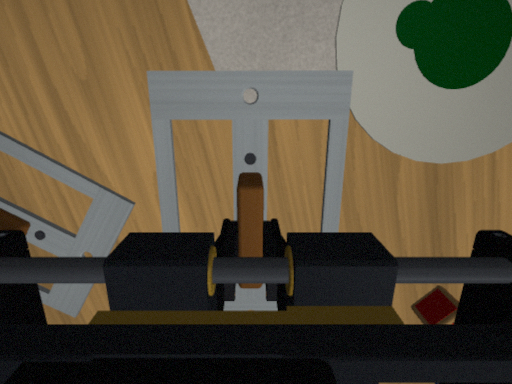

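The frame is held and lifted: width 15 mm, hole at (250,96). I'm carrying it over the board at TCP z of about 0.15, above the bystanders. The board mark is estimated at about (0.548, -0.221), with board y at 79.6°, and the post agrees with this.

```bash

python3 -m inch '{"translation":[[0,-0.2,0.1],[0,-0.5,0.2],[0,-0.8,0.3],[0,-1,0.3]],"rot":[[0,0,0],[0,0,0],[0,0,0],[0,0,0]],"jaw":[0,0,0,0]}' &&
python3 -m inch '{"translation":[[0,-0.35,0],[0,-0.7,0],[-0.05,-1,0]],"rot":[[0,0,0],[0,0,0],[0,0,0]],"jaw":[0,0,0]}' &&
python3 -m inch '{"translation":[[0,-0.35,0],[-0.1,-0.7,0],[-0.1,-1,0]],"rot":[[0,0,0],[0,0,0],[0,0,0.015]],"jaw":[0,0,0]}' &&
python3 -m inch '{"translation":[[0,-0.35,0],[-0.1,-0.7,0],[-0.1,-1,0]],"rot":[[0,0,0],[0,0,0],[0,0,0.015]],"jaw":[0,0,0]}' &&
python3 -m inch '{"translation":[[0,-0.3,0],[-0.1,-0.6,0],[-0.1,-0.8,0],[-0.1,-0.8,0],[-0.1,-0.8,0]],"rot":[[0,0,0],[0,0,0],[0,0,0.015],[0,0,0.015],[0,0,0.015]],"jaw":[0,0,0,0,0]}'
python3 - <<'E'
from h import *
s=r.read_state();im=eyes.camera('wrist');cv2.imwrite('pics/w4.png',im);np.save('s4.npy',s,allow_pickle=True)
R=Ro.from_quat(s['eef_rot']).as_matrix()
print(s['time'],s['ee_pos'],s['width'],s['joint_positions'],R.round(4),np.degrees(np.arctan2(R[1,0],R[0,0])))
E
```

```text
time: 4.25
ee_pos: [0.5829, 0.1678, 0.1508]
eef_rot: [0.784, 0.621, 0.0, 0.0]
ft_force: [0.3, 0.8, -1.4]
width: 0.0153
time: 4.55
ee_pos: [0.577, 0.0646, 0.1496]
eef_rot: [0.784, 0.621, -0.001, 0.0]
ft_force: [0.6, -0.5, -2.7]
width: 0.0149
time: 4.85
ee_pos: [0.5649, -0.0384, 0.1483]
eef_rot: [0.78, 0.626, -0.002, -0.001]
ft_force: [0.5, 0.6, -2.9]
width: 0.0152
time: 5.15
ee_pos: [0.5525, -0.1413, 0.1472]
eef_rot: [0.776, 0.631, -0.004, -0.001]
ft_force: [0.4, 1.0, -2.6]
width: 0.0151
time: 5.65
ee_pos: [0.5415, -0.2215, 0.1462]
eef_rot: [0.771, 0.637, -0.004, -0.002]
ft_force: [0.8, 0.6, -2.6]
width: 0.0149
5.65 [ 0.54154061 -0.22148828  0.14621214] 0.014908472590187342 [-0.15788755  0.31802778  0.56687401  1.67123263 -0.17475784  1.21236377
  0.25877137] [[ 0.1892  0.9819 -0.0091]
 [ 0.9819 -0.1892 -0.0019]
 [-0.0036 -0.0086 -1.    ]] 79.09627762404605
```

View pics/w4.png

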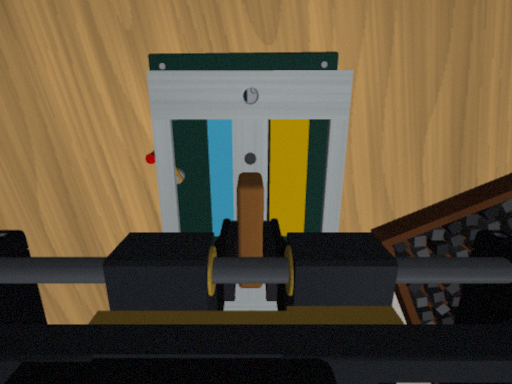

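Through the windows I can see the blue card (208-232), the yellow card (270-308) and the groove between them. The board's far edge is at row 53, and something is showing through the hole at (251,96). Next I'll measure yaw, tilt and hole offset numerically.

```bash
cat > m.py <<'E'
from h import *
def edge_pts(mask,rows,side):
    out=[]
    for v in rows:
        x=np.nonzero(mask[v])[0]
        if len(x)>5: out.append((x.min()-.5 if side=='l' else x.max()+.5,v))
    return np.array(out,float)
def ang(P):
    d=P[:,:2]-P[:,:2].mean(0);v=np.linalg.svd(d)[2][0];v*=np.sign(v[1]);return np.degrees(np.arctan2(v[1],v[0])),P[:,:2].mean(0)
def analyse(im,s,dz=.022):
    C=cam('wrist',s);H,S,V=cv2.split(cv2.cvtColor(im,cv2.COLOR_BGR2HSV));z=s['ee_pos'][2]
    rows=range(125,220)
    blue=(H>90)&(H<115)&(S>120)&(V>100);yel=(H>15)&(H<32)&(S>200)&(V>100)
    sub=lambda m,a,b:np.where((np.arange(512)>a)&(np.arange(512)<b),m,False)
    for n,m,sd in(('blueL',sub(blue,175,245),'l'),('yelR',sub(yel,255,340),'r')):
        p=edge_pts(m,rows,sd);a,c=ang(ray(C,p,.0125));print(n,round(a,2),c.round(4))
    grey=(S<60)&(V>100);zt=z-dz+.005
    g=grey.copy();g[100:,:]=False
    # frame far edge
    p=[]
    for u in list(range(165,235))+list(range(265,340)):
        y=np.nonzero(g[60:100,u])[0]
        if len(y):p.append((u,y.min()+59.5))
    P=ray(C,p,zt)[:,:2];d=P-np.median(P,0);k=np.abs(d@np.array([.19,.98]))<.004;P=P[k];v=np.linalg.svd(P-P.mean(0))[2][0];v*=np.sign(v[0]);print('frame yaw',round(np.degrees(np.arctan2(v[1],v[0]))+90,2))
    R=Ro.from_quat(s['eef_rot']).as_matrix();print('tool yaw',np.degrees(np.arctan2(R[1,0],R[0,0])))
    return C
E
python3 - <<'E'
from m import *
for k in(3,4):
    s=np.load(f's{k}.npy',allow_pickle=True).item();im=cv2.imread(f'pics/w{k}.png')
    try: C=analyse(im,s)
    except Exception as e: C=cam('wrist',s);print(e)
h=(251,96);zt=s['ee_pos'][2]-.017
hw=ray(C,h,zt)[0];y=np.radians(79.1);yv=np.array([np.cos(y),np.sin(y)])
print('hole',hw,'frame centre',hw[:2]-.085*yv,'below hole at pin z .026',ray(C,h,.026)[0])
sc=ray(C,[(162,66),(324,65)],.012);d=sc[1]-sc[0];print('screws',sc,np.degrees(np.arctan2(d[1],d[0]))+90)
c=im[60:130,215:285];cv2.imwrite('pics/c4.png',cv2.resize(c,None,fx=8,fy=8,interpolation=cv2.INTER_CUBIC))
E
```

```text
matmul: Input operand 1 has a mismatch in its core dimension 0, with gufunc signature (n?,k),(k,m?)->(n?,m?) (size 1 is different from 3)
blueL 79.65 [ 0.4958 -0.2101]
yelR 79.64 [ 0.6018 -0.2302]
frame yaw 79.11
tool yaw 79.09627762404605
hole [ 0.55731763 -0.14092937  0.12921214] frame centre [ 0.54124452 -0.22439586] below hole at pin z .026 [ 0.55685085 -0.13955042  0.026     ]
screws [[ 0.47484315 -0.09451823  0.012     ]
 [ 0.63347092 -0.12426177  0.012     ]] 79.38005347209176
```

View pics/c4.png

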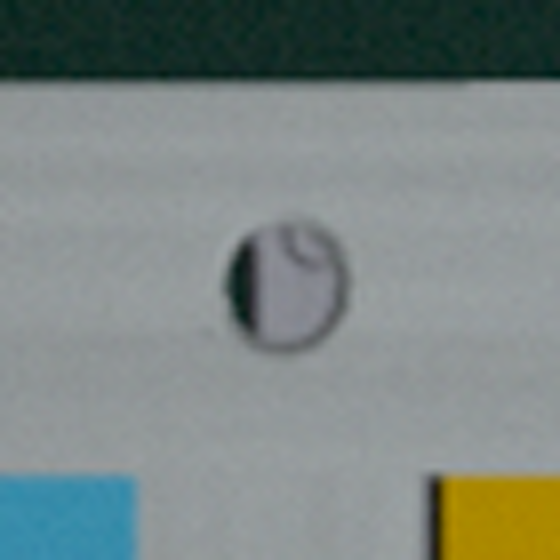

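The crop shows the pin's rounded edge at the upper right of the hole. That puts the pin about 3.8 mm right (+x board) and 6.8 mm up (+y board) of the line of sight. I'm correcting the shift, yaw and tilt and going lower.

```bash
python3 - <<'E'
from h import *
s=r.read_state();R=Ro.from_quat(s['eef_rot'])
a=np.radians(79.65);X=np.array([np.cos(a),np.sin(a),0]);Z=np.array([0,0,-1.]);T=np.c_[X,np.cross(Z,X),Z]
rv=(Ro.from_matrix(T)*R.inv()).as_rotvec();print(rv/np.radians(60))
hole=np.array([.55732,-.14093,.129]);new=s['ee_pos']+Ro.from_rotvec(rv).apply(hole-s['ee_pos']);print(new,'tr',(np.array([.5619,-.1336])-new[:2])*10)
E
```

```text
[ 0.00157049 -0.00831928  0.00784805]
[ 0.55681489 -0.14077781  0.12926241] tr [0.05085108 0.07177809]
```

```bash

python3 -m inch '{"translation":[[0.05,0.07,0],[0.05,0.07,-0.2],[0.05,0.07,-0.4],[0.05,0.07,-0.6],[0.05,0.07,-0.7],[0.05,0.07,-0.7],[0.05,0.07,-0.7],[0.05,0.07,-0.7]],"rot":[[0.0016,-0.0083,0.008],[0.0016,-0.0083,0.008],[0.0016,-0.0083,0.008],[0.0016,-0.0083,0.008],[0.0016,-0.0083,0.008],[0.0016,-0.0083,0.008],[0.0016,-0.0083,0.008],[0.0016,-0.0083,0.008]],"jaw":[0,0,0,0,0,0,0,0]}'
cat > look.py <<'E'
import sys
from m import *
k=sys.argv[1];s=r.read_state();im=eyes.camera('wrist');cv2.imwrite(f'pics/w{k}.png',im);np.save(f's{k}.npy',s,allow_pickle=True)
print(s['ee_pos'],s['ft_force'],s['width'],Ro.from_quat(s['eef_rot']).as_matrix()[:,2].round(4))
try: analyse(im,s)
except Exception as e: print(e)
c=im[60:130,215:285];cv2.imwrite(f'pics/c{k}.png',cv2.resize(c,None,fx=8,fy=8,interpolation=cv2.INTER_CUBIC))
E
python3 look.py 5
```

```text
time: 6.5
ee_pos: [0.5478, -0.2136, 0.0775]
eef_rot: [0.768, 0.641, 0.001, 0.001]
ft_force: [-1.2, -0.2, -2.1]
width: 0.015
[ 0.54780167 -0.21358178  0.0774737 ] [-1.17683896 -0.16474193 -2.05664729] 0.01496665122893204 [ 1.7e-03 -3.0e-04 -1.0e+00]
blueL 79.65 [ 0.5008 -0.1847]
yelR 79.58 [ 0.6066 -0.2039]
frame yaw 80.12
tool yaw 79.67737634032345
```

View pics/c5.png

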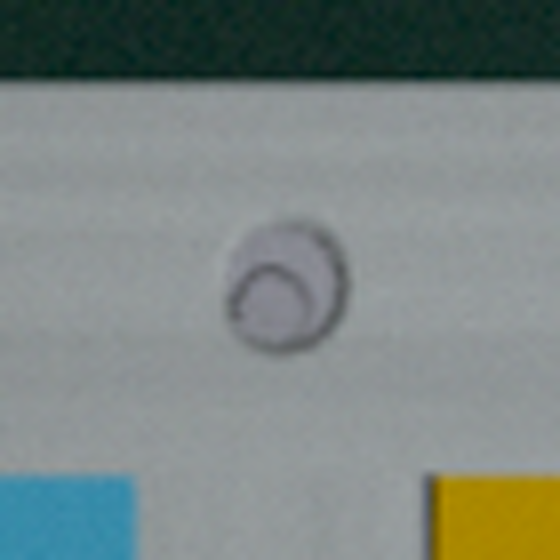

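The pin now shows at about crop (271,307) inside the hole centred at (288,286). That is a small overshoot, which I'll work out with rays.

```bash
python3 - <<'E'
from m import *
s=np.load('s5.npy',allow_pickle=True).item();C=cam('wrist',s)
im=cv2.imread('pics/w5.png')
f=lambda u,v:(215+u/8-.44,60+v/8-.44)
h=ray(C,f(288,286),s['ee_pos'][2]-.0195)[0];p=ray(C,f(271,307),.022)[0]
d=(p-h)[:2];a=np.radians(79.65);X=np.array([np.sin(a),-np.cos(a)]);Y=np.array([np.cos(a),np.sin(a)])
print('hole',h,'pin',p,'d',d*10,'board d mm',d@X*1e3,d@Y*1e3,'pinmid',p[:2]-.085*Y)
E
```

```text
hole [ 0.56273319 -0.13232711  0.0579737 ] pin [ 0.56097195 -0.13329313  0.022     ] d [-0.01761244 -0.00966025] board d mm -1.559029579037991 -1.2667327834841389 pinmid [ 0.54570078 -0.21691006]
```

```bash

python3 -m inch '{"translation":[[-0.018,-0.01,0],[-0.018,-0.01,-0.1],[-0.018,-0.01,-0.18],[-0.018,-0.01,-0.25],[-0.018,-0.01,-0.25],[-0.018,-0.01,-0.25],[-0.018,-0.01,-0.25]],"rot":[[0,0.0015,0],[0,0.0015,0],[0,0.0015,0],[0,0.0015,0],[0,0.0015,0],[0,0.0015,0],[0,0.0015,0]],"jaw":[0,0,0,0,0,0,0]}'
python3 look.py 6
```

```text
time: 7.25
ee_pos: [0.5461, -0.2148, 0.0526]
eef_rot: [0.768, 0.641, 0.0, 0.0]
ft_force: [-0.3, -0.1, -2.3]
width: 0.0152
[ 0.54609546 -0.21476741  0.05263028] [-0.27963558 -0.06327481 -2.30408509] 0.015201801527944838 [ 4.e-04 -4.e-04 -1.e+00]
blueL 79.61 [ 0.5017 -0.1802]
yelR 79.83 [ 0.6067 -0.1992]
frame yaw 79.78
tool yaw 79.6657169772633
```

View pics/c6.png

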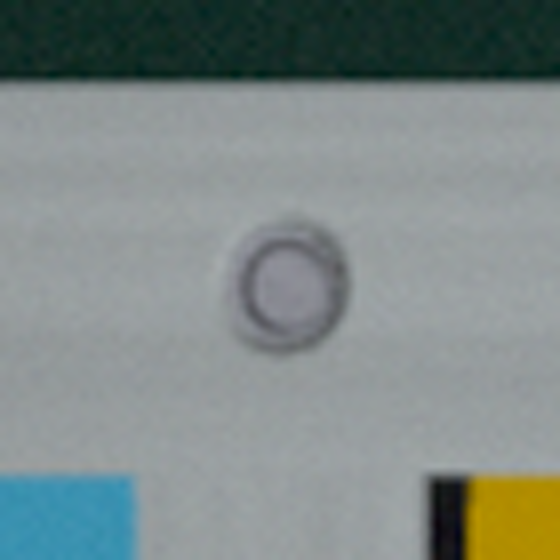

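The pin ring at (286,287) is concentric with the hole at (288,285). I'm lowering gently by 2 mm per row.

```bash

python3 -m inch '{"translation":[[0,0,-0.02],[0,0,-0.04],[0,0,-0.06],[0,0,-0.07],[0,0,-0.07],[0,0,-0.07]],"rot":[[0,0,0],[0,0,0],[0,0,0],[0,0,0],[0,0,0],[0,0,0]],"jaw":[0,0,0,0,0,0]}'
```

```text
time: 7.9
ee_pos: [0.5461, -0.2148, 0.0457]
eef_rot: [0.768, 0.641, 0.0, 0.0]
ft_force: [-1.2, 0.3, -2.8]
width: 0.0151
```

```bash

python3 -m inch '{"translation":[[0,0,-0.01],[0,0,-0.02],[0,0,-0.03],[0,0,-0.04],[0,0,-0.04]],"rot":[[0,0,0],[0,0,0],[0,0,0],[0,0,0],[0,0,0]],"jaw":[0,0,0,0,0]}'
```

```text
time: 8.4
ee_pos: [0.546, -0.2147, 0.0415]
eef_rot: [0.768, 0.641, 0.0, 0.0]
ft_force: [0.8, -1.2, -3.1]
width: 0.015
```

The frame is 6.5 mm over the pins with no extra force, so I'm continuing down (flush is expected at z of about 0.034).

```bash

python3 -m inch '{"translation":[[0,0,-0.01],[0,0,-0.02],[0,0,-0.03],[0,0,-0.04],[0,0,-0.05],[0,0,-0.05]],"rot":[[0,0,0],[0,0,0],[0,0,0],[0,0,0],[0,0,0],[0,0,0]],"jaw":[0,0,0,0,0,0]}' &&
python3 -m inch '{"translation":[[0,0,-0.005],[0,0,-0.01],[0,0,-0.015],[0,0,-0.02],[0,0,-0.025],[0,0,-0.025]],"rot":[[0,0,0],[0,0,0],[0,0,0],[0,0,0],[0,0,0],[0,0,0]],"jaw":[0,0,0,0,0,0]}'
```

```text
time: 9.0
ee_pos: [0.5459, -0.2147, 0.0364]
eef_rot: [0.768, 0.641, -0.0, 0.0]
ft_force: [0.1, -0.7, -3.1]
width: 0.015
time: 9.6
ee_pos: [0.5459, -0.2147, 0.0339]
eef_rot: [0.768, 0.641, -0.0, 0.0]
ft_force: [-1.4, 0.6, -1.0]
width: 0.0152
```

```bash

python3 -m inch '{"translation":[[0,0,-0.005],[0,0,-0.01],[0,0,-0.01],[0,0,-0.01]],"rot":[[0,0,0],[0,0,0],[0,0,0],[0,0,0]],"jaw":[0,0,0,0]}'
```

```text
time: 10.0
ee_pos: [0.546, -0.2147, 0.0338]
eef_rot: [0.768, 0.64, 0.0, -0.0]
ft_force: [-4.2, 1.2, 9.8]
width: 0.0151
```

It's seated: z stopped at 0.0338 and the contact force is about 13 N. I'm releasing, rising and locating the post in all the cameras.

```bash

python3 -m inch '{"translation":[[0,0,0.003],[0,0,0.003],[0,0,0.003],[0,0,0.003],[0,0,0.003],[0,0,0.003]],"rot":[[0,0,0],[0,0,0],[0,0,0],[0,0,0],[0,0,0],[0,0,0]],"jaw":[15,20,30,40,40,40]}' &&
python3 -m inch '{"translation":[[0,0,0.05],[0,0,0.3],[0,0,0.6],[0,0,0.9],[0,0,0.9],[0,0,0.9]],"rot":[[0,0,0],[0,0,0],[0,0,0],[0,0,0],[0,0,0],[0,0,0]],"jaw":[40,40,40,40,40,40]}'
python3 - <<'E'
from m import *
s=r.read_state();im=eyes.camera('wrist');cv2.imwrite('pics/w7.png',im);np.save('s7.npy',s,allow_pickle=True);C=cam('wrist',s);print(s['ee_pos'])
def red(im,box):
    H,S,V=cv2.split(cv2.cvtColor(im,cv2.COLOR_BGR2HSV));m=(((H<8)|(H>172))&(S>130)&(V>60)).astype(np.uint8);a,b,c,d=box;q=np.zeros_like(m);q[b:d,a:c]=m[b:d,a:c]
    n,l,st,ce=cv2.connectedComponentsWithStats(q);i=1+np.argmax(st[1:,4]);return st[i],ce[i]
st,c=red(im,(60,80,240,260));print(st,c,'z.054/.039',ray(C,c,.054)[0],ray(C,c,.039)[0])
w=[(C,c)]
for n,b in(('scene',(240,125,272,155)),('side',(272,232,302,266))):
    i=eyes.camera(n);cv2.imwrite(f'pics/{n}7.png',i);st,c2=red(i,b);D=cam(n);print(n,st,c2,ray(D,c2,.039)[0])
# seated holes/frame: visible holes from above
a=np.radians(79.65);X=np.array([np.sin(a),-np.cos(a)]);Y=np.array([np.cos(a),np.sin(a)])
print('pred post from mark(.548,-.221):',np.array([.548,-.221])-.1093*X+.023*Y)
cv2.imwrite('pics/c7.png',cv2.resize(im[30:300,60:460],None,fx=2,fy=2,interpolation=cv2.INTER_CUBIC))
E
```

```text
time: 10.6
ee_pos: [0.5461, -0.2148, 0.0342]
eef_rot: [0.768, 0.64, 0.0, 0.0]
ft_force: [0.1, -0.6, 0.1]
width: 0.0382
time: 11.2
ee_pos: [0.5464, -0.2148, 0.1248]
eef_rot: [0.768, 0.641, 0.001, 0.001]
ft_force: [-0.1, 1.3, -0.6]
width: 0.0402
[ 0.54643811 -0.21479325  0.12484996]
[133 161  20  16 197] [142.30964467 168.09137056] z.054/.039 [ 0.45746919 -0.17539006  0.054     ] [ 0.45119967 -0.1777285   0.039     ]
scene [258 135   3   8  16] [259.     137.9375] [ 0.4504935  -0.18287858  0.039     ]
side [283 242   4  11  37] [284.43243243 246.89189189] [ 0.45240563 -0.17541813  0.039     ]
pred post from mark(.548,-.221): [ 0.44461066 -0.17873732]
```

View pics/c7.png

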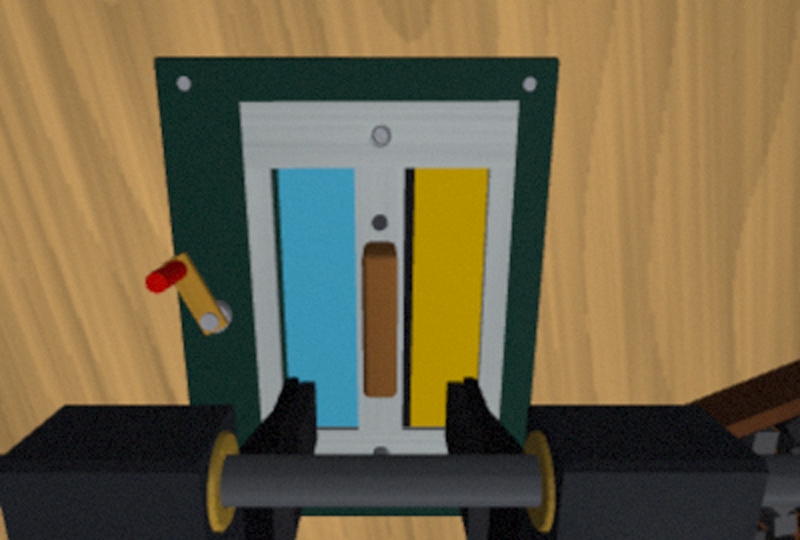

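Seated, with the pin showing inside the hole at crop (381,136). The post runs from its top at (157,282) to its base at about (178,268), and the pivot screw is at (210,322).

```bash
python3 - <<'E'
from m import *
s=np.load('s7.npy',allow_pickle=True).item();C=cam('wrist',s)
f=lambda u,v:(60+u/2-.25,30+v/2-.25)
a=np.radians(79.65);X=np.array([np.sin(a),-np.cos(a)]);Y=np.array([np.cos(a),np.sin(a)])
top=ray(C,f(157,282),.054)[0,:2];base=ray(C,f(178,268),.024)[0,:2];piv=ray(C,f(210,322),.027)[0,:2];piv2=ray(C,f(210,322),.024)[0,:2]
hole=ray(C,f(381,136),.017)[0,:2];print('top',top,'base',base,'piv',piv,piv2,'hole',hole,'mid',hole-.085*Y)
sc=ray(C,[f(183,84),f(530,84)],.012)[:,:2];print('screws mid',sc.mean(0),np.linalg.norm(sc[0]-sc[1]))
co=ray(C,[f(157,58),f(558,58)],.012)[:,:2];m=co.mean(0);print('far corners',co,np.linalg.norm(co[1]-co[0]),'mark',m+.015*X-.125*Y,'piv from mark',m+.015*X-.125*Y-.09*X)
p=.5*(top+base);d=p-piv;print('r',np.linalg.norm(d),'ang from Y back deg',np.degrees(np.arctan2(-d@X,d@Y)))
E
```

```text
top [ 0.45327911 -0.17705734] base [ 0.45237647 -0.17700198] piv [ 0.46157577 -0.20587271] [ 0.46049087 -0.20662893] hole [ 0.56118625 -0.13405523] mid [ 0.54591509 -0.21767217]
screws mid [ 0.55410079 -0.1091625 ] 0.16199868844077592
far corners [[ 0.46570366 -0.08172907]
 [ 0.64767633 -0.11483862]] 0.1849602487087873 mark [ 0.54898833 -0.22394483] piv from mark [ 0.46045275 -0.20777537]
r 0.03014048591180567 ang from Y back deg 27.22234099621053
```

The radius comes out at 30.1 mm, so post (0.4528, -0.177) and pivot (0.461, -0.206) are consistent. I'm moving over the post, descending and gripping lightly.

```bash

python3 -m inch '{"translation":[[-0.4,0.16,0],[-0.7,0.3,0],[-0.936,0.378,0],[-0.936,0.378,0],[-0.936,0.378,0]],"rot":[[0,0,0],[0,0,0],[0,0,0],[0,0,0],[0,0,0]],"jaw":[40,40,40,40,40]}' 10 &&
python3 -m inch '{"translation":[[0,0,-0.3],[0,0,-0.5],[0,0,-0.65],[0,0,-0.75],[0,0,-0.83],[0,0,-0.84],[0,0,-0.84]],"rot":[[0,0,0],[0,0,0],[0,0,0],[0,0,0],[0,0,0],[0,0,0],[0,0,0]],"jaw":[40,40,40,40,40,40,40]}'
python3 - <<'E'
from m import *
s=r.read_state();print((np.array([.4528,-.177,.0405])-s['ee_pos'])*10, s['ft_force'])
E
```

```text
time: 11.85
ee_pos: [0.4517, -0.1764, 0.1229]
eef_rot: [0.768, 0.641, -0.0, -0.001]
ft_force: [0.9, -0.8, 0.5]
width: 0.0401
time: 12.55
ee_pos: [0.452, -0.1766, 0.0391]
eef_rot: [0.768, 0.641, -0.0, -0.001]
ft_force: [0.2, 0.4, 0.5]
width: 0.0401
[ 0.00755703 -0.00409089  0.01412367] [0.17441523 0.36480746 0.49188795]
```

```bash

python3 -m inch '{"translation":[[0.008,-0.004,0.01],[0.008,-0.004,0.01],[0.008,-0.004,0.01],[0.008,-0.004,0.01],[0.008,-0.004,0.01],[0.008,-0.004,0.01]],"rot":[[0,0,0],[0,0,0],[0,0,0],[0,0,0],[0,0,0],[0,0,0]],"jaw":[25,15,5,0,0,0]}' 12 &&
python3 -m inch '{"translation":[[0.04,0.01,0],[0.086,0.013,0],[0.135,0.008,0],[0.189,-0.005,0],[0.189,-0.005,0]],"rot":[[0,0,0],[0,0,0],[0,0,0],[0,0,0],[0,0,0]],"jaw":[0,0,0,0,0]}'
```

```text
time: 13.15
ee_pos: [0.4528, -0.177, 0.0401]
eef_rot: [0.768, 0.641, -0.0, -0.001]
ft_force: [-0.6, 0.1, -0.7]
width: 0.003
time: 13.65
ee_pos: [0.4726, -0.1776, 0.0401]
eef_rot: [0.768, 0.641, -0.0, -0.0]
ft_force: [-1.0, -0.1, 0.5]
width: 0.0006
```

The fingers closed fully, so the post was missed. I'll find it again by its red blob; no viewing needed.

```bash

python3 -m inch '{"translation":[[0,0,0.3],[0,0,0.6],[0,0,0.7],[0,0,0.7],[0,0,0.7]],"rot":[[0,0,0],[0,0,0],[0,0,0],[0,0,0],[0,0,0]],"jaw":[0,0,0,40,40]}'
cat > post.py <<'E'
from m import *
s=r.read_state()
def red(im,C,box):
    H,S,V=cv2.split(cv2.cvtColor(im,cv2.COLOR_BGR2HSV));m=(((H<8)|(H>172))&(S>130)&(V>60)).astype(np.uint8);a,b,c,d=box;q=np.zeros_like(m);q[b:d,a:c]=m[b:d,a:c]
    n,l,st,ce=cv2.connectedComponentsWithStats(q)
    for i in range(1,n):
        if st[i,4]>5:
            ys,xs=np.nonzero(l==i);print('  ',st[i],ce[i].round(1),'@.054',ray(C,ce[i],.054)[0,:2].round(4),'@.039',ray(C,ce[i],.039)[0,:2].round(4))
W=eyes.camera('wrist');cv2.imwrite('pics/wp.png',W);print('wrist',s['ee_pos']);red(W,cam('wrist',s),(0,60,512,384))
for n,b in(('scene',(225,120,275,165)),('side',(265,225,320,270))):
    print(n);red(eyes.camera(n),cam(n),b)
E
python3 post.py; python3 - <<'E'
from h import *
C=[]
# triangulate post centroid from scene7, side7, w7 (before contact)
pts=[('scene',(259,137.94)),('side',(284.43,246.89)),('wrist',(142.31,168.09))]
s=np.load('s7.npy',allow_pickle=True).item()
for pr in([0,1],[0,2],[1,2],[0,1,2]):
    A=[];
    for i in pr:
        K,R,t=cam(pts[i][0],s);P=K@np.c_[R,t];u,v=pts[i][1];A+=[u*P[2]-P[0],v*P[2]-P[1]]
    X=np.linalg.svd(np.array(A))[2][-1];print(pr,X[:3]/X[3])
E
```

```text
time: 14.15
ee_pos: [0.4721, -0.1774, 0.1092]
eef_rot: [0.768, 0.641, -0.0, -0.001]
ft_force: [0.1, 0.6, 0.1]
width: 0.0094
wrist [ 0.47211604 -0.17737936  0.10924652]
   [222 188  12  20 174] [228.  197.8] @.054 [ 0.4535 -0.1734] @.039 [ 0.4514 -0.1781]
scene
   [258 135   3   8  16] [259.  137.9] @.054 [ 0.4585 -0.1696] @.039 [ 0.4504 -0.1831]
side
   [283 242   4  11  37] [284.4 246.9] @.054 [ 0.4411 -0.1848] @.039 [ 0.4524 -0.1754]
[0, 1] [ 0.45112002 -0.17833643  0.0424297 ]
[0, 2] [ 0.45420709 -0.17665196  0.04593402]
[1, 2] [ 0.45138126 -0.17671176  0.04058809]
[0, 1, 2] [ 0.45147784 -0.17803659  0.04217427]
```

```bash
python3 - <<'E'
from h import *
s=np.load('s7.npy',allow_pickle=True).item();C=cam('wrist',s);R=Ro.from_quat(s['eef_rot'])
im=cv2.imread('pics/w7.png');g=im.max(2)
for u in (196,200,204,208,212,216,286,290,294,298,302):
    col=g[190:300,u];print(u,[int(x) for x in col[20:60:3]])
for x in(-.0095,0,.0095):
    for z in(.011,-.008):print(x,z,proj(C,s['ee_pos']+R.apply([[x,-.02,z],[x,.02,z],[x,.03,z]])).round(0).tolist())
E
```

```text
196 [154, 156, 155, 152, 160, 155, 157, 154, 121, 8, 14, 9, 1, 3]
200 [114, 122, 129, 139, 136, 100, 9, 2, 8, 8, 14, 20, 20, 19]
204 [175, 159, 148, 42, 3, 9, 13, 8, 14, 17, 10, 13, 16, 12]
208 [176, 175, 178, 50, 13, 12, 18, 20, 19, 20, 16, 22, 17, 16]
212 [179, 177, 180, 178, 16, 21, 15, 18, 12, 18, 22, 28, 22, 23]
216 [177, 179, 174, 178, 26, 19, 21, 17, 23, 23, 21, 24, 13, 26]
286 [180, 179, 181, 177, 14, 15, 16, 18, 16, 14, 24, 10, 14, 13]
290 [178, 180, 182, 178, 25, 21, 19, 18, 18, 15, 19, 13, 10, 7]
294 [182, 180, 180, 26, 16, 4, 8, 9, 12, 16, 21, 15, 17, 17]
298 [166, 156, 152, 101, 11, 7, 11, 10, 8, 15, 3, 17, 12, 9]
302 [154, 160, 159, 158, 159, 158, 131, 56, 8, 10, 7, 13, 9, 15]
-0.0095 0.011 [[222.0, 231.0], [278.0, 231.0], [293.0, 231.0]]
-0.0095 -0.008 [[219.0, 244.0], [281.0, 244.0], [297.0, 244.0]]
0 0.011 [[222.0, 219.0], [279.0, 219.0], [293.0, 219.0]]
0 -0.008 [[219.0, 231.0], [282.0, 231.0], [297.0, 231.0]]
0.0095 0.011 [[221.0, 206.0], [279.0, 206.0], [294.0, 206.0]]
0.0095 -0.008 [[218.0, 217.0], [282.0, 217.0], [298.0, 217.0]]
```

```bash
python3 - <<'E'
from h import *
for k in('w7','wp'):
    g=cv2.GaussianBlur(cv2.imread(f'pics/{k}.png'),(3,3),0).max(2)
    for v in range(196,262,5):
        x=np.nonzero(g[v,180:320]<45)[0]+180
        L=x[x<250];Rr=x[x>250];print(k,v,(L.min(),L.max()) if len(L) else '',(Rr.min(),Rr.max()) if len(Rr) else '')
E
python3 -m inch '{"translation":[[0,0,0],[0,0,0],[0,0,0]],"rot":[[0,0,0],[0,0,0],[0,0,0]],"jaw":[87,87,87]}'; python3 post.py
python3 - <<'E'
from h import *
s=r.read_state();g=cv2.GaussianBlur(cv2.imread('pics/wp.png'),(3,3),0).max(2);print(s['width'])
for v in range(200,270,5):print(v,[int(x) for x in g[v,150:350:5]])
E
```

```text
w7 196 (np.int64(180), np.int64(184)) (np.int64(263), np.int64(264))
w7 201 (np.int64(180), np.int64(185)) (np.int64(263), np.int64(314))
w7 206 (np.int64(180), np.int64(186)) (np.int64(262), np.int64(264))
w7 211 (np.int64(180), np.int64(186)) (np.int64(262), np.int64(264))
w7 216 (np.int64(180), np.int64(186)) (np.int64(262), np.int64(264))
w7 221 (np.int64(180), np.int64(208)) (np.int64(262), np.int64(298))
w7 226 (np.int64(180), np.int64(216)) (np.int64(262), np.int64(299))
w7 231 (np.int64(182), np.int64(216)) (np.int64(262), np.int64(301))
w7 236 (np.int64(180), np.int64(216)) (np.int64(262), np.int64(304))
w7 241 (np.int64(180), np.int64(216)) (np.int64(262), np.int64(311))
w7 246 (np.int64(180), np.int64(217)) (np.int64(283), np.int64(315))
w7 251 (np.int64(180), np.int64(216)) (np.int64(284), np.int64(319))
w7 256 (np.int64(180), np.int64(215)) (np.int64(285), np.int64(319))
w7 261 (np.int64(180), np.int64(249)) (np.int64(251), np.int64(319))
wp 196  
wp 201  
wp 206  
wp 211 (np.int64(227), np.int64(227)) 
wp 216 (np.int64(227), np.int64(233)) (np.int64(259), np.int64(259))
[... 2942 characters left out ...]
153, 45, 14, 38, 18, 22]
250 [21, 17, 56, 102, 98, 175, 15, 10, 10, 16, 11, 17, 22, 129, 192, 176, 43, 45, 45, 46, 44, 47, 46, 117, 158, 150, 171, 151, 11, 12, 14, 14, 8, 7, 15, 49, 47, 59, 58, 23]
255 [21, 24, 92, 110, 106, 24, 10, 7, 9, 16, 17, 23, 24, 146, 184, 169, 42, 43, 44, 44, 44, 45, 46, 121, 152, 144, 169, 171, 14, 13, 15, 16, 8, 10, 9, 15, 57, 58, 81, 18]
260 [24, 27, 107, 50, 41, 43, 44, 42, 43, 43, 42, 42, 41, 43, 43, 43, 44, 43, 40, 43, 42, 43, 43, 42, 43, 43, 42, 41, 41, 42, 43, 40, 42, 43, 42, 42, 41, 41, 74, 14]
265 [28, 34, 113, 49, 49, 49, 48, 48, 48, 49, 48, 48, 47, 46, 48, 49, 49, 47, 49, 47, 49, 49, 50, 49, 49, 48, 48, 48, 48, 48, 48, 47, 49, 48, 50, 47, 49, 47, 69, 25]
```

The post is untouched. The finger spacing in the wrist image (66 px for 40 mm) puts the visible tips about 11 mm behind the TCP, so my grasp was probably too high. I'll go back lower: TCP z = 0.028 clears the board either way, and the closing width will tell.

```bash

python3 -m inch '{"translation":[[-0.2,-0.005,0],[-0.2,-0.005,-0.2],[-0.2,-0.005,-0.4],[-0.2,-0.005,-0.6],[-0.2,-0.005,-0.7],[-0.2,-0.005,-0.76],[-0.2,-0.005,-0.8],[-0.2,-0.005,-0.8]],"rot":[[0,0,0],[0,0,0],[0,0,0],[0,0,0],[0,0,0],[0,0,0],[0,0,0],[0,0,0]],"jaw":[40,40,40,40,40,40,40,40]}' 12 &&
python3 -m inch '{"translation":[[0,0,0],[0,0,0],[0,0,0],[0,0,0],[0,0,0],[0,0,0],[0,0,0]],"rot":[[0,0,0],[0,0,0],[0,0,0],[0,0,0],[0,0,0],[0,0,0],[0,0,0]],"jaw":[25,15,5,0,0,0,0]}'; python3 post.py
```

```text
time: 15.55
ee_pos: [0.4519, -0.178, 0.029]
eef_rot: [0.768, 0.641, -0.001, -0.001]
ft_force: [-0.0, -0.4, -0.1]
width: 0.0399
time: 16.25
ee_pos: [0.452, -0.1779, 0.0291]
eef_rot: [0.768, 0.641, -0.001, -0.001]
ft_force: [-1.5, 0.8, 2.9]
width: 0.009
wrist [ 0.45196497 -0.17791592  0.02906231]
   [242 216  17  33 451] [250.1 232.6] @.054 [ 0.4532 -0.1712] @.039 [ 0.4518 -0.1783]
scene
   [258 135   4   8  17] [259.5 138. ] @.054 [ 0.4574 -0.1684] @.039 [ 0.4493 -0.1818]
side
   [284 249   3   4   6] [284.8 250.5] @.054 [ 0.432 -0.194] @.039 [ 0.4432 -0.1848]
```

The post is gripped (width 9 mm). I'm swinging it along the arc, first half.

```bash

python3 -m inch '{"translation":[[0.04,0.01,0],[0.086,0.013,0],[0.135,0.008,0],[0.189,-0.005,0],[0.189,-0.005,0]],"rot":[[0,0,0],[0,0,0],[0,0,0],[0,0,0],[0,0,0]],"jaw":[0,0,0,0,0]}'
```

```text
time: 16.9
ee_pos: [0.471, -0.1778, 0.0287]
eef_rot: [0.768, 0.641, -0.001, -0.002]
ft_force: [-0.7, 3.9, 1.6]
width: 0.0093
```

```bash

python3 -m inch '{"translation":[[0.05,-0.02,0],[0.093,-0.057,0],[0.13,-0.095,0],[0.16,-0.137,0],[0.18,-0.185,0],[0.19,-0.235,0],[0.19,-0.235,0]],"rot":[[0,0,0],[0,0,0],[0,0,0],[0,0,0],[0,0,0],[0,0,0],[0,0,0]],"jaw":[0,0,0,0,0,0,0]}'; python3 post.py
```

```text
time: 17.6
ee_pos: [0.4896, -0.2014, 0.0284]
eef_rot: [0.768, 0.641, -0.001, -0.002]
ft_force: [-1.8, 0.5, -0.1]
width: 0.0093
wrist [ 0.48957769 -0.20142624  0.02841142]
   [242 216  17  32 445] [250.1 232.1] @.054 [ 0.491  -0.1941] @.039 [ 0.4896 -0.2011]
scene
   [243 134   4   9  20] [244.6 137.8] @.054 [ 0.4946 -0.1914] @.039 [ 0.4871 -0.2053]
side
```

The post is following. Last bit to square, then release and back off straight up.

```bash

python3 -m inch '{"translation":[[0.005,-0.035,0],[0.008,-0.07,0],[0.008,-0.11,0],[0.008,-0.11,0],[0.008,-0.11,0]],"rot":[[0,0,0],[0,0,0],[0,0,0],[0,0,0],[0,0,0]],"jaw":[0,0,0,0,0]}' && 
python3 -m inch '{"translation":[[0,0,0],[0,0,0],[0,0,0],[0,0,0],[0,0,0],[0,0,0]],"rot":[[0,0,0],[0,0,0],[0,0,0],[0,0,0],[0,0,0],[0,0,0]],"jaw":[12,20,30,30,30,30]}' &&
python3 -m inch '{"translation":[[0,0,0.1],[0,0,0.4],[0,0,0.8],[0,0,1],[0,0,1],[0,0,1]],"rot":[[0,0,0],[0,0,0],[0,0,0],[0,0,0],[0,0,0],[0,0,0]],"jaw":[30,30,30,30,30,30]}'
python3 post.py
python3 - <<'E'
from h import *
P=np.array([.461,-.2065])
a=np.radians(79.65);X=np.array([np.sin(a),-np.cos(a)]);Y=np.array([np.cos(a),np.sin(a)])
s=r.read_state();im=cv2.imread('pics/wp.png');C=cam('wrist',s)
hsv=cv2.cvtColor(im,cv2.COLOR_BGR2HSV);H,S,V=cv2.split(hsv)
# pin/hole position: expected px of frame far hole and grip
Y3=np.r_[Y,0];m=np.array([.5459,-.2177,.017])
print('exp hole px',proj(C,m+.085*Y3))
br=((H<15)&(S>110)&(V<170)&(V>40)).astype(np.uint8);n,l,st,ce=cv2.connectedComponentsWithStats(br)
print([ (st[i].tolist(),ray(C,ce[i],.053)[0].round(4)) for i in range(1,n) if st[i,4]>150])
E
```

```text
time: 18.25
ee_pos: [0.4898, -0.2123, 0.0283]
eef_rot: [0.768, 0.641, -0.002, -0.002]
ft_force: [-3.8, 2.3, 1.3]
width: 0.0093
time: 18.85
ee_pos: [0.4899, -0.2124, 0.0283]
eef_rot: [0.768, 0.641, -0.002, -0.002]
ft_force: [-0.3, -0.2, 0.2]
width: 0.0293
time: 19.45
ee_pos: [0.49, -0.2123, 0.1287]
eef_rot: [0.768, 0.641, -0.001, -0.002]
ft_force: [-0.7, 0.1, -0.4]
width: 0.03
wrist [ 0.48998906 -0.21231101  0.12868748]
   [245 177  11  17 144] [250.2 185.2] @.054 [ 0.4906 -0.2062] @.039 [ 0.4897 -0.2105]
scene
   [242 133   3   8  14] [242.7 136.1] @.054 [ 0.4958 -0.2002] @.039 [ 0.4883 -0.2142]
side
   [302 241   3  10  23] [303.3 245.6] @.054 [ 0.4779 -0.2179] @.039 [ 0.4898 -0.2091]
exp hole px [[311.82534663  89.36282849]]
[([297, 143, 24, 70, 584], array([ 0.542 , -0.2062,  0.053 ])), ([436, 237, 39, 20, 320], array([ 0.6726, -0.3018,  0.053 ])), ([446, 284, 14, 30, 225], array([ 0.6722, -0.3572,  0.053 ]))]
```

The post measures about (0.4897, -0.211), which puts the catch within about 5° of square. One numeric check of bystanders and frame against the earlier pictures, then I hand in.

```bash
python3 - <<'E'
from h import *
i=eyes.camera('scene');a=cv2.imread('pics/scene0.png');b=cv2.imread('pics/side0.png');j=eyes.camera('side')
for n,(A,B,bx) in {'stamp':(a,i,(243,184,272,214)),'bottle':(a,i,(163,193,189,232)),'block':(a,i,(184,232,216,266)),'stamp_s':(b,j,(252,192,278,216)),'bottle_s':(b,j,(312,152,334,190)),'block_s':(b,j,(280,150,304,178))}.items():
    x0,y0,x1,y1=bx;p=A[y0+4:y1-4,x0+4:x1-4];m=cv2.matchTemplate(B[y0-8:y1+8,x0-8:x1+8],p,cv2.TM_CCOEFF_NORMED);_,v,_,l=cv2.minMaxLoc(m);print(n,round(v,3),'shift',np.array(l)-12)
# frame hole now vs w7 (both at z=.017)
s7=np.load('s7.npy',allow_pickle=True).item();C7=cam('wrist',s7);s=r.read_state();C=cam('wrist',s)
im=cv2.imread('pics/wp.png');w7=cv2.imread('pics/w7.png')
R7=rectify(w7,C7,.017,.50,.63,-.16,-.11,3000);R=rectify(im,C,.017,.50,.63,-.16,-.11,3000)
t=R7[30:-30,60:-60];_,v,_,l=cv2.minMaxLoc(cv2.matchTemplate(R,t,cv2.TM_CCOEFF_NORMED));print('frame end shift mm',v,(np.array(l)-[60,30])/3)
print(s['joint_vel'].round(3) if hasattr(s['joint_vel'],'round') else s['joint_vel'],s['ft_force'])
E
```

```text
stamp 0.996 shift [0 0]
bottle 0.996 shift [0 0]
block 0.994 shift [0 0]
stamp_s 0.856 shift [0 0]
bottle_s 0.358 shift [ 1 -1]
block_s 0.533 shift [ 1 -2]
frame end shift mm 0.9791293144226074 [-2.         -0.33333333]
[ 0.001  0.     0.    -0.004 -0.     0.002  0.002] [-0.11940008 -1.01382643 -0.51625158]
```

```bash
python3 -c "
from bench import r
print(r.close_job())"
```

```text
the job is handed in; nothing more can be done
None
```

I handed the job in at about 19.5 s of the 72 s. The frame is seated over both pins and the catch is swung over its near rail. No verdict was reported, so this rests on my own checks.

- **Frame:** I chose the 130 x 200 mm frame because its sides measured 128 x 197 mm and its holes 171 mm apart. I lined one hole up with its pin through the wrist camera. It slid down without resistance and stopped at flush height with about 13 N of contact.
- **Catch:** My first grasp of the post closed above it and moved nothing. Gripping 11 mm lower worked. I swung the catch along its arc, released it and lifted the gripper clear. From the post and pivot positions it is within about 5° of square.
- **Bystanders:** In the scene camera the stamp, bottle and block showed no shift at all.

Three checks were weak or disagreed:
- **Side camera on bystanders:** The picture matches for the bottle and block were poor (0.36 and 0.53), probably because the arm was in the way, so they confirm little.
- **Frame shift:** Comparing wrist pictures before and after the catch move suggests the frame end moved 2 mm. The pins allow only about 0.6 mm, so this is probably calibration error.
- **Second pin:** I saw only one pin through its hole. That the other is engaged follows from the frame stopping at flush height and the catch passing freely over it.

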